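Fit the double lid on the cap bin and lift off the outer lid

TASK

Get the bottle-cap bin ready for use: take the locked double lid by its black knob, lower it (do not drop it) squarely onto the bin until the inner lid is fully seated in the mouth, and only then turn the knob clockwise until it clicks to the green dot. Lift the wooden outer lid alone straight off, leaving the orange slotted inner lid undisturbed in the bin, and finish while holding the outer lid still and level by its knob, at least 6 cm above the inner lid. Leave the other things on the worktop alone.

Things in the scene. Friction and masses are not known exactly. Their poses are not given: they have to be found in the camera images.
- knob_grip (a point): Where to grip the black bar knob on the outer lid: bar 44 mm long, 14 thick, 8 to 40 mm above the lid's top face. This point is on the turning axis (lid centre), 26 mm above the lid's top face: 62 mm above the worktop at the start, 115 with the lids seated on the bin. x axis along the bar (white mark at the +x end), z up; turns with the knob.
- lid_knob (a joint): Knob angle, rad. 0 = locked (mark at red dot, bar along outer lid x): a T-bar under the inner lid makes both lids lift together. 1.2 (69 deg clockwise from above, mark at green dot) = unlocked: T-bar passes the inner lid slot (1.05 to 1.35 will do). A detent resists (0.06 N m) up to 0.65, then it clicks on; stop at 1.35. Seated, the square fit keeps the lids from turning.
- outer_lid_mid (a point): Centre of the outer lid's plate: light wood, 116 x 116 x 8 mm, its 4.5 mm skirt round the inner lid's flange with 2 mm play; 0.16 kg. x, y along its sides, z up. 4 mm below its top face, 32 mm above the worktop at the start; 18 mm straight above inner_lid_mid when nested (20 when hanging from the knob).
- inner_lid_mid (a point): Centre of the orange inner lid, hidden under the outer at the start: flange 104 x 104 x 6 mm with a slot 20 x 52 along y; skirt below 88 x 88, 22 deep, tapered to 82 at its foot; 28 high in all, this point 14 above its foot; 0.13 kg. Stands on the worktop at first. Seated, the flange lies on the bin's rim: foot 53 mm, this point 67 mm above the worktop. Axes along its sides, z up.
- cap_bin: Square brushed-aluminium bin for bottle caps, fixed, 110 x 110 x 75 mm, walls 8 mm, open mouth 94 x 94 mm (3 mm play round the inner lid's skirt). Origin: centre of its underside, on the worktop. x, y along its sides, z up. The lids fit in any of the four square orientations.
- jigger: Bystander, to be left alone: steel double-cone jigger, 45 wide, 80 tall (mm). Origin: centre of its underside.
- clip_jar: Bystander, to be left alone: small glass clip-top jar, 66 wide, 78 tall (mm). Origin: centre of its underside.
- wine_stopper: Bystander, to be left alone: chrome and black bottle stopper standing on its ball, 36 wide, 65 tall (mm). Origin: centre of its underside.
- bitters: Bystander, to be left alone: small dropper bottle with black cap, 33 wide, 102 tall (mm). Origin: centre of its underside.
- glass_stopper: Bystander, to be left alone: clear glass decanter stopper, 38 wide, 72 tall (mm). Origin: centre of its underside.
- ice_tongs: Bystander, to be left alone: silver ice tongs lying flat, 160 long, 34 wide, 12 high (mm). Origin: centre of its underside.
- outer_lid: The whole outer lid with its knob; origin at the centre of the underside of its wooden plate (4 mm below outer_lid_mid), same axes.
- inner_lid: The whole inner lid; origin at the centre of its foot (14 mm below inner_lid_mid), same axes.

How it is judged:
By the outcome, as a careful person would: the job done as asked, in the order asked, and still so for the second after the job is handed in, while the arm keeps its last pose, push and grip.
It also fails if it takes over 48 s, if anything falls off the work surface, if the arm or the gripper's body presses on something with over 40 N, if the wrist force passes 120 N, or if a joint passes its speed limit or range.

ROBOT

A 6-joint arm with a two-finger parallel gripper is mounted at the origin on a cart in front of the work surface, level with it; the furniture and walls round the work are solid. World frame = base frame: x ahead of the robot, y to its left, z up, the work surface at z = 0. Lengths are in m, angles in rad, forces in N, time in s.
With the tool pointing down it reaches from about 0.375 to 0.975 m from the base axis. Payload 3.8 kg.
Tool frame: the origin (TCP) lies at the very end of the fingers, on their centre line; the grasp point (between the pads) lies 19 mm behind it (bot.pinch_z is the distance from the TCP to the grasp point, in m); x points along the fingers, y is the direction in which the jaws open and shut, and the axes are right-handed (so a half turn about x gives the same grasp; the last joint's range is limited). The gripper opens to 85 mm and grips with 20 to 120 N. Pads are 22 mm wide; open, the fingers measure 114 mm over their backs; the gripper's body (76 mm by 85 mm) begins 54 mm behind the grasp point. The pads swing forward as they close: fully open they stand 13 mm farther back than shut.
Start: joints at [-1.386, 0.264, 1.604, -0, 1.274, -0.037], TCP at [0.148, -0.658, 0.231] pointing down, gripper open.
Joint ranges: [-2.63, 2.63], [-0.94, 2.18], [0.31, 2.57], [-1.31, 4.45], [0, 2.66], [-2.55, 2.55]. Speed limits (rad/s): [2.57, 2.57, 3.14, 3.14, 3.14, 3.14].

INTERFACE

Orientations are given as a rotation vector (axis times angle).
In Python, from workcell import monitor, imaging, finish_job, bot gives the robot as it stands.
- The arm moves only by the tool jog_arm, never from a script. Its argument "rows" is a list of rows, each a list of 7 numbers: the shift along the tool's x, y, z in m, then the turn, a rotation vector about the tool's x, y, z in rad, then the opening in per cent of the stroke, from 0 (shut) to 100 (fully open). A call has 1 to 20 rows; each row is the pose to reach, as a shift and turn from the pose measured when the call began, along the tool's axes at that moment; what a row does not reach only later rows make up. A row lasts 1/10 s, in which the tool goes at most 50 mm and 8.59 degrees, less where a joint would pass 70% of its speed; a pose out of reach is approached as far as the arm can. A call with a gripper value outside its range is refused whole. The fingers move at their own pace and stop on an object; "force" is the grip in N (left out, the last holds). Time passes only in rows, so rows that repeat a pose let the fingers close. It gives the time, the measured TCP pose, the force and the opening at its end, in the units of the state.
- monitor.read_state(): the state, without advancing time (a new reading comes with each control period).
- imaging.read_camera(name): name is "scene" or "top" or "wrist"; returns the picture (480x640x3 uint8, blue, green, red); there is no depth.
- imaging.camera_params(name): a dict with "fx", "fy", "cx", "cy" (pixels), "T" (4x4, takes a point from camera to world coordinates); the wrist camera has in their place "T_tool_cam" (4x4, takes a point from camera to tool coordinates, whose origin is the TCP and whose axes are the tool frame's). Camera axes: x right, y down, z forward; pixel columns grow to the right and rows downward; lengths in m; the calibration is good to about 2 mm. A picture is of the moment at which its call begins: read the wrist's pose just before it. camera_params takes no time and is no camera call.
- finish_job(): hands the job in, once; it reports no verdict.
The state is a dict: "time": time; "q": joint angles; "joint_vel": joint speeds; "joint_torque": joint torques, N m; "tool_pos": TCP position; "tcp_rot": TCP orientation; "wrist_force": force on the tool from outside, world axes, zero at the start; "torque": the same for the moment, N m; "width": opening from 0.0 (shut) to 1.0 (fully open).
Only numpy, scipy, OpenCV 4.12 (cv2) and the standard library are available. Lean on these libraries where they do the work, as an engineer would, in place of code of your own. Each camera call takes 0.05 s, during which the arm holds its last target. There are 200 camera calls.

## Working session

There is one attempt and no reset: what is moved stays moved. The work goes in short steps, Python scripts to look and compute and a tool call to move; the robot and the scene stay as the last step left them, time stands still between calls to the robot, and variables do not carry over. Pictures are saved under pics/ and viewed, about 8 in all and at most 12, crops included, and the job is handed in when it is done.

Besides the shell and the picture viewer there is one more tool, called after ">>>" in YAML: its name, and indented under it one key for each argument. jog_arm: Moves the arm, as the interface text tells. Its arguments: {"type":"object","properties":{"rows":{"type":"array","items":{"type":"array","items":{"type":"number"}}},"force":{"type":"number"}},"required":["rows"]}

```bash
mkdir -p pics; python3 - <<'E'
from workcell import monitor, imaging, bot
import cv2, numpy as np
s=monitor.read_state(); print(s)
np.set_printoptions(precision=4,suppress=True)
for n in ("top","scene","wrist"):
    cv2.imwrite(f"pics/{n}0.png",imaging.read_camera(n)); print(n,imaging.camera_params(n))
E
ls
```

```text
{'time': 0.0, 'q': array([-1.38590320e+00,  2.64742073e-01,  1.60537078e+00,  3.76510105e-05,
        1.27370704e+00, -3.69077642e-02]), 'joint_vel': array([ 0.00177897,  0.00075761,  0.0002977 ,  0.00231284, -0.00170541,
       -0.00265898]), 'joint_torque': array([-6.74696412e-05, -5.15110195e+01, -3.67316294e+01, -5.06382585e-04,
        1.29071155e-02,  1.12960922e-05]), 'tool_pos': array([ 0.14836188, -0.65774421,  0.22997124]), 'tcp_rot': array([ 2.10499266,  0.23676497, -2.10526539]), 'wrist_force': array([0.37010878, 0.70864395, 0.19905346]), 'torque': array([-0.02959481,  0.00496475, -0.01571091]), 'width': 0.9972779561395153}
top {'fx': 525.1808403899915, 'fy': 525.1808403899915, 'cx': 322.5802191209357, 'cy': 238.21315173756284, 'T': array([[ 0.089 , -0.9727,  0.2144,  0.234 ],
       [-0.996 , -0.087 ,  0.0189, -0.0139],
       [ 0.0002, -0.2152, -0.9766,  1.3771],
       [ 0.    ,  0.    ,  0.    ,  1.    ]])}
scene {'fx': 494.9308144087916, 'fy': 494.9308144087916, 'cx': 319.0937223794633, 'cy': 236.38152217386084, 'T': array([[ 0.6859, -0.4071,  0.6031, -0.3489],
       [-0.7277, -0.3882,  0.5655, -0.808 ],
       [ 0.0039, -0.8267, -0.5626,  0.8709],
       [ 0.    ,  0.    ,  0.    ,  1.    ]])}
wrist {'fx': 348.90479537290594, 'fy': 348.90479537290594, 'cx': 314.6578219243981, 'cy': 243.47192840188626, 'T_tool_cam': array([[-0.0017, -0.3174,  0.9483, -0.1424],
       [ 1.    , -0.0006,  0.0016, -0.001 ],
       [ 0.0001,  0.9483,  0.3174, -0.0821],
       [ 0.    ,  0.    ,  0.    ,  1.    ]])}
pics
```

View pics/top0.png

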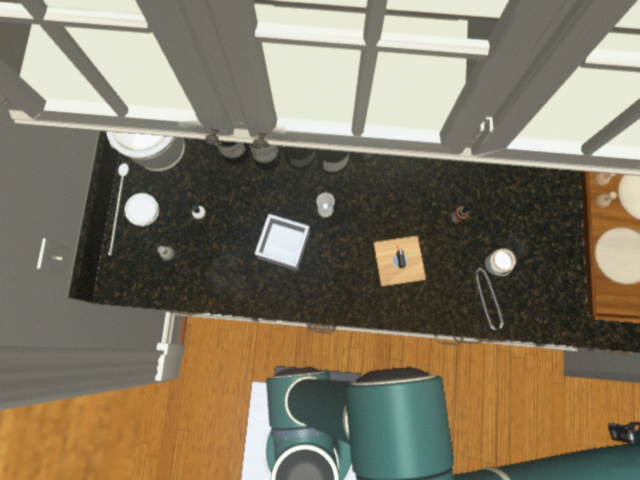

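View pics/scene0.png

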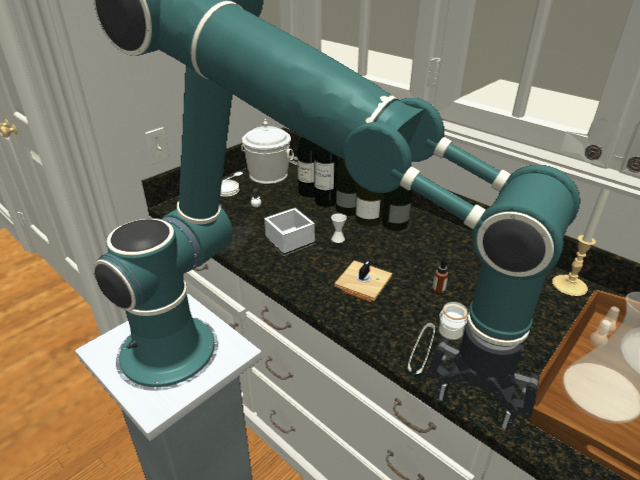

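The top view shows the lid at about (400,261), with its knob upright and a red dot near (400,248). The bin is at (283,243), with the jigger near it at (325,205). The scene view agrees.

```bash
cat > h.py <<'E'
import cv2, numpy as np
from scipy.spatial.transform import Rotation as R
from workcell import monitor, imaging, bot
np.set_printoptions(precision=4,suppress=True)
def Tw(s):
    T=np.eye(4);T[:3,:3]=R.from_rotvec(s['tcp_rot']).as_matrix();T[:3,3]=s['tool_pos'];return T
def cast(p,uv,T,z):
    uv=np.atleast_2d(uv).astype(float)
    d=np.c_[(uv[:,0]-p['cx'])/p['fx'],(uv[:,1]-p['cy'])/p['fy'],np.ones(len(uv))]@T[:3,:3].T
    return T[:3,3]+d*((z-T[2,3])/d[:,2])[:,None]
def proj(p,X,T):
    c=(np.atleast_2d(X)-T[:3,3])@T[:3,:3]
    return np.c_[c[:,0]/c[:,2]*p['fx']+p['cx'],c[:,1]/c[:,2]*p['fy']+p['cy']]
def big(mask,k=3):
    mask=cv2.morphologyEx(mask,cv2.MORPH_CLOSE,np.ones((k,k)))
    c,_=cv2.findContours(mask,cv2.RETR_EXTERNAL,cv2.CHAIN_APPROX_NONE)
    return max(c,key=cv2.contourArea)
def rect(c,p,T,z):
    q=cast(p,c.reshape(-1,2),T,z)[:,:2]
    r=cv2.minAreaRect((q*1000).astype(np.float32)); return r
E
python3 - <<'E'
from h import *
im=cv2.imread('pics/top0.png');p=imaging.camera_params('top');T=p['T']
hsv=cv2.cvtColor(im,cv2.COLOR_BGR2HSV)
m=np.zeros(im.shape[:2],np.uint8);m[225:295,365:435]=1
w=((hsv[...,2]>110)&(hsv[...,1]>50)).astype(np.uint8)*m*255
print('lid',rect(big(w,15),p,T,.036))
m=np.zeros(im.shape[:2],np.uint8);m[205:278,245:318]=1
w=((hsv[...,2]>90)&(hsv[...,1]<60)).astype(np.uint8)*m*255
print('bin',rect(big(w),p,T,.075))
# knob
sub=im[225:295,365:435]; cv2.imwrite('pics/a.png',np.hstack([cv2.resize(im[225:295,365:435],None,fx=5.5,fy=5.5,interpolation=2),cv2.resize(im[205:275,250:320],None,fx=5.5,fy=5.5,interpolation=2)]))
for n,uv in dict(jig=(325,205),jar=(500,263),bit=(460,215)).items(): print(n,cast(p,uv,T,.05))
print(R.from_rotvec([ 2.10499266,  0.23676497, -2.10526539]).as_matrix())
E
```

```text
lid ((487.5510559082031, -190.70816040039062), (119.44660949707031, 119.73362731933594), 13.639857292175293)
bin ((504.1994934082031, 113.14930725097656), (117.73042297363281, 120.64643859863281), 77.59346771240234)
jig [[0.6148 0.0134 0.05  ]]
jar [[ 0.5011 -0.4466  0.05  ]]
bit [[ 0.6192 -0.3404  0.05  ]]
[[-0.0004  0.22   -0.9755]
 [ 0.0022 -0.9755 -0.22  ]
 [-1.     -0.0022 -0.0001]]
```

View pics/a.png

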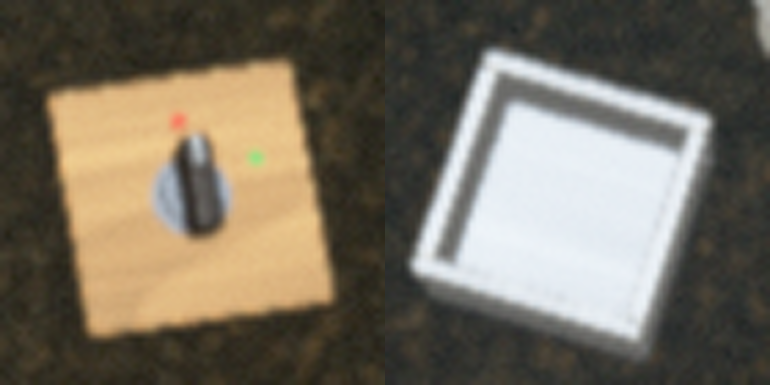

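The crop shows the bar pointing away from the robot, white mark at the red dot, and the green dot about 69° clockwise from it. I estimate the lid at (0.488,-0.191) with yaw about 13.6°, and the bin at (0.504,0.113) with yaw about -12°. I'll go above the lid and look from close by. The plan is to turn the lid +64° for placing, so joint 6 keeps its range for the clockwise knob turn.

>>> jog_arm:
  rows:
    - [0.04,-0.381,-0.434,-0.016,0,0,100]
    - [0.04,-0.381,-0.434,-0.016,0,0,100]
    - [0.04,-0.381,-0.434,-0.016,0,0,100]
    - [0.04,-0.381,-0.434,-0.016,0,0,100]
    - [0.04,-0.381,-0.434,-0.016,0,0,100]
    - [0.04,-0.381,-0.434,-0.016,0,0,100]
    - [0.04,-0.381,-0.434,-0.016,0,0,100]
    - [0.04,-0.381,-0.434,-0.016,0,0,100]
    - [0.04,-0.381,-0.434,-0.016,0,0,100]
    - [0.04,-0.381,-0.434,-0.016,0,0,100]
    - [0.04,-0.381,-0.434,-0.016,0,0,100]
    - [0.04,-0.381,-0.434,-0.016,0,0,100]
    - [0.04,-0.381,-0.434,-0.016,0,0,100]
    - [0.04,-0.381,-0.434,-0.016,0,0,100]
    - [0.04,-0.381,-0.434,-0.016,0,0,100]
    - [0.04,-0.381,-0.434,-0.016,0,0,100]
    - [0.04,-0.381,-0.434,-0.016,0,0,100]
    - [0.04,-0.381,-0.434,-0.016,0,0,100]

```text
time: 1.95
tool_pos: [0.4876, -0.1915, 0.191]
tcp_rot: [2.097, 0.251, -2.097]
wrist_force: [1.0, 1.2, -1.1]
width: 1.002
```

```bash
python3 - <<'E'
from h import *
s=monitor.read_state(); im=imaging.read_camera('wrist'); cv2.imwrite('pics/w1.png',im)
p=imaging.camera_params('wrist'); T=Tw(s)@p['T_tool_cam']
np.savez('w1.npz',T=T); print(s['time'],s['q'],s['tool_pos'],T[:3,3]); print(Tw(s)[:3,:3], s['wrist_force'])
hsv=cv2.cvtColor(im,cv2.COLOR_BGR2HSV)
w=((hsv[...,2]>120)&(hsv[...,1]>50)&(hsv[...,0]<28)&(hsv[...,0]>8)).astype(np.uint8)*255
c=big(w,25); print(cv2.boundingRect(c)); print(rect(c,p,T,.036))
for n,(a,b) in dict(red=(0,6),green=(45,80)).items():
    m=((hsv[...,2]>100)&(hsv[...,1]>120)&(hsv[...,0]>=a)&(hsv[...,0]<=b)).astype(np.uint8)*255
    c=big(m); M=c.reshape(-1,2).mean(0); print(n,M,cv2.contourArea(c),cast(p,M,T,.036))
E
```

```text
1.95 [-0.4227  0.0077  1.9694  0.0015  1.1654  0.9112] [ 0.4876 -0.1915  0.191 ] [ 0.5672 -0.1715  0.3334]
[[-0.0002  0.2341 -0.9722]
 [ 0.0016 -0.9722 -0.2341]
 [-1.     -0.0016 -0.0002]] [ 0.9726  1.21   -1.1192]
(104, 117, 306, 220)
((494.39080810546875, -154.81524658203125), (286.9801940917969, 176.12191772460938), 66.57258605957031)
red [313.   184.05] 35.0 [[ 0.522 -0.181  0.036]]
green [351.9444 210.6111] 29.0 [[ 0.5075 -0.2193  0.036 ]]
```

View pics/w1.png

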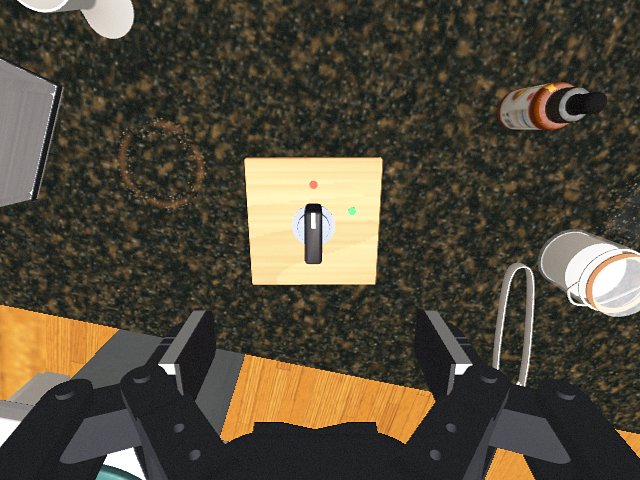

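The wrist view shows the lid with corners near (246,157), (381,157), (376,285) and (253,285). The bar is almost vertical in the picture at (313,235), so the jaws already line up. I'll measure inside a crop that leaves out the floor.

```bash
python3 - <<'E'
from h import *
s=monitor.read_state(); im=cv2.imread('pics/w1.png')
p=imaging.camera_params('wrist'); T=np.load('w1.npz')['T']
hsv=cv2.cvtColor(im,cv2.COLOR_BGR2HSV)
w=np.zeros(im.shape[:2],np.uint8)
w[135:300,225:400]=((hsv[...,2]>130)&(hsv[...,1]>40)&(hsv[...,0]<40))[135:300,225:400]*255
w=cv2.morphologyEx(w,cv2.MORPH_OPEN,np.ones((7,7)))
r=rect(big(w,35),p,T,.036); print(r)
# bar top: dark pixels, z of top = .076
g=im.max(2); k=np.zeros_like(w); k[195:275,298:330]=(g<75)[195:275,298:330]*255
c=big(k,9); print(cv2.boundingRect(c), rect(c,p,T,.076))
for c in (np.array(r[0])/1000,np.array([.4875,-.1907])): 
    for z in (.062,): 
        d=np.array([*c,z-.019])-s['tool_pos']; print('tool shift',Tw(s)[:3,:3].T@d)
E
```

```text
((487.59716796875, -189.54644775390625), (115.65560913085938, 115.94158172607422), 13.53385066986084)
(304, 204, 19, 60) ((490.43890380859375, -188.70945739746094), (47.526912689208984, 13.626618385314941), 13.532819747924805)
tool shift [ 0.148  -0.0015 -0.0004]
tool shift [ 0.148  -0.0004  0.    ]
```

The lid centre from this view, (0.4876,-0.1895), and its yaw, 13.53°, agree with the top view. The tool's yaw already matches, so I'll descend and grip.

>>> jog_arm:
  rows:
    - [0.04,-0.0015,0,0,0,0,100]
    - [0.08,-0.0015,0,0,0,0,100]
    - [0.11,-0.0015,0,0,0,0,100]
    - [0.13,-0.0015,0,0,0,0,100]
    - [0.143,-0.0015,0,0,0,0,100]
    - [0.148,-0.0015,0,0,0,0,100]
    - [0.148,-0.0015,0,0,0,0,100]
    - [0.148,-0.0015,0,0,0,0,10]
    - [0.148,-0.0015,0,0,0,0,0]
    - [0.148,-0.0015,0,0,0,0,0]
    - [0.148,-0.0015,0,0,0,0,0]
    - [0.148,-0.0015,0,0,0,0,0]
    - [0.148,-0.0015,0,0,0,0,0]
    - [0.148,-0.0015,0,0,0,0,0]
    - [0.148,-0.0015,0,0,0,0,0]
    - [0.148,-0.0015,0,0,0,0,0]
    - [0.148,-0.0015,0,0,0,0,0]
    - [0.148,-0.0015,0,0,0,0,0]
  force: 60

```text
time: 3.8
tool_pos: [0.4887, -0.1906, 0.0451]
tcp_rot: [2.098, 0.249, -2.093]
wrist_force: [-1.5, -1.3, 8.5]
width: 0.156
```

>>> jog_arm:
  rows:
    - [-0.004,0,0,0,0,0,0]
    - [-0.01,0,0,0,0,0,0]
    - [-0.018,0,0,0,0,0,0]
    - [-0.03,0,0,0,0,0,0]
    - [-0.045,0,0,0,0,0,0]
    - [-0.06,0,0,0,0,0,0]
    - [-0.075,0,0,0,0,0,0]
    - [-0.09,0,0,0,0,0,0]
    - [-0.105,0,0,0,0,0,0]
    - [-0.115,0,0,0,0,0,0]
    - [-0.125,0,0,0,0,0,0]
    - [-0.13,0,0,0,0,0,0]
    - [-0.13,0,0,0,0,0,0]

```text
time: 5.1
tool_pos: [0.4888, -0.1908, 0.1758]
tcp_rot: [2.099, 0.248, -2.091]
wrist_force: [-0.3, 0.2, -4.1]
width: 0.153
```

```bash
python3 - <<'E'
from h import *
s=monitor.read_state(); im=imaging.read_camera('wrist'); a=imaging.read_camera('scene')
p=imaging.camera_params('scene'); uv=proj(p,s['tool_pos'],p['T'])[0].astype(int); print(uv)
x0=max(0,uv[0]-60);y0=max(0,uv[1]-45)
crop=cv2.resize(a[y0:y0+90,x0:x0+120],(480,360),interpolation=cv2.INTER_CUBIC)
cv2.imwrite('pics/l.png',np.hstack([crop,cv2.resize(im,(480,360))])[:, :]); 
cv2.imwrite('pics/l.png',cv2.resize(cv2.imread('pics/l.png'),(800,300)))
M=Tw(s)[:3,:3]; print(s['time'],s['q'],s['tool_pos'],s['wrist_force'],s['torque'],s['width'])
# plan to above bin
yang=np.degrees(np.arctan2(M[1,1],M[0,1])); print(M,yang)
E
```

```text
[367 233]
5.1 [-0.4201  0.0197  1.9867  0.0009  1.1316  0.9133] [ 0.4888 -0.1908  0.1758] [-0.2843  0.1824 -4.1083] [-0.0233 -0.0564  0.0114] 0.15276873595541934
[[ 0.0036  0.2348 -0.972 ]
 [-0.0007 -0.9721 -0.2348]
 [-1.      0.0015 -0.0033]] -76.4224060248482
```

View pics/l.png

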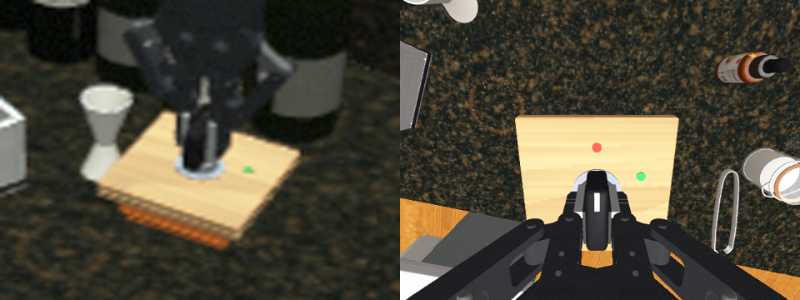

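The scene crop shows both lids lifted and level, with the orange one just below the wood. The wrist view shows the bar held centrally. Next I'll turn the lid +64° and stop about 11 cm short of the bin, where the wrist camera can see the whole rim.

>>> jog_arm:
  rows:
    - [-0.004,-0.005,-0.001,-0.035,0,0,0]
    - [-0.01,-0.017,-0.003,-0.1,0,0,0]
    - [-0.016,-0.034,-0.006,-0.19,0,0,0]
    - [-0.022,-0.052,-0.009,-0.29,0,0,0]
    - [-0.028,-0.07,-0.013,-0.4,0,0,0]
    - [-0.034,-0.09,-0.017,-0.51,0,0,0]
    - [-0.04,-0.11,-0.021,-0.62,0,0,0]
    - [-0.046,-0.13,-0.025,-0.73,0,0,0]
    - [-0.052,-0.15,-0.029,-0.84,0,0,0]
    - [-0.057,-0.167,-0.032,-0.95,0,0,0]
    - [-0.061,-0.18,-0.035,-1.04,0,0,0]
    - [-0.063,-0.188,-0.0365,-1.09,0,0,0]
    - [-0.064,-0.192,-0.037,-1.117,0,0,0]
    - [-0.064,-0.192,-0.037,-1.117,0,0,0]
    - [-0.064,-0.192,-0.037,-1.117,0,0,0]

```text
time: 6.7
tool_pos: [0.4785, 0.0047, 0.2382]
tcp_rot: [1.368, 1.098, -1.367]
wrist_force: [-0.0, -0.3, -3.4]
width: 0.155
```

```bash
python3 - <<'E'
from h import *
s=monitor.read_state(); im=imaging.read_camera('wrist'); cv2.imwrite('pics/w2.png',im)
p=imaging.camera_params('wrist'); T=Tw(s)@p['T_tool_cam']; np.savez('w2.npz',T=T)
M=Tw(s)[:3,:3]; print(s['time'],s['q'],s['tool_pos'],s['wrist_force'],s['width']);print(M,np.degrees(np.arctan2(M[1,1],M[0,1])))
E
```

```text
6.7 [-0.0422 -0.1198  2.0009 -0.      1.2595  0.175 ] [0.4785 0.0047 0.2382] [-0.006  -0.2941 -3.43  ] 0.15526270115083649
[[ 0.0009  0.9765 -0.2155]
 [-0.     -0.2155 -0.9765]
 [-1.      0.0009 -0.0002]] -12.444933006743858
```

View pics/w2.png

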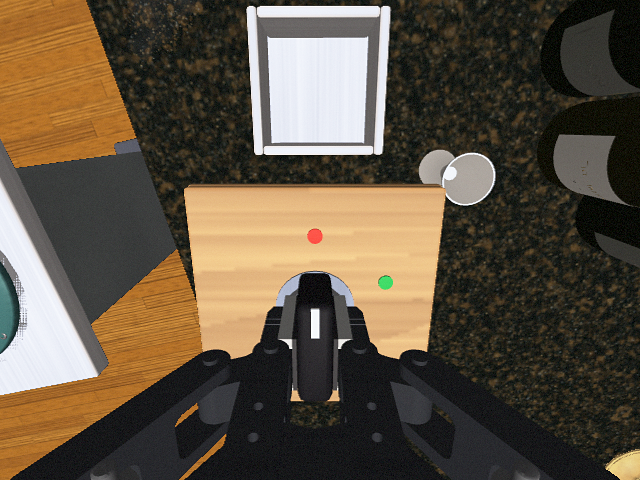

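The rim is fully in view, with outer corners near (248,7), (390,7), (382,154) and (255,154). The lid looks square to it. I'll measure both and work out the shift.

```bash
python3 - <<'E'
from h import *
s=monitor.read_state(); im=cv2.imread('pics/w2.png'); Tt=Tw(s)
p=imaging.camera_params('wrist'); T=np.load('w2.npz')['T']
hsv=cv2.cvtColor(im,cv2.COLOR_BGR2HSV)
w=np.zeros(im.shape[:2],np.uint8); a=np.s_[0:170,225:412]
w[a]=((hsv[...,2]>175)&(hsv[...,1]<50))[a]*255
c=big(w,5); print(cv2.boundingRect(c),cv2.boxPoints(cv2.minAreaRect(c)).round(1).tolist())
r=rect(c,p,T,.075); print('bin outer',r)
# inner mouth: rim hole = not bright rim
wood=np.zeros_like(w); wood[180:345,170:460]=((hsv[...,2]>120)&(hsv[...,1]>50)&(hsv[...,0]<30))[180:345,170:460]*255
zt=s['tool_pos'][2]-.009
E=[]
def edge(pts):
    q=cast(p,pts,T,zt); q=(q-s['tool_pos'])@Tt[:3,:3]; return q[:,1:]
L=[];Rr=[];B=[]
for v in range(200,310,5):
    x=np.flatnonzero(wood[v]); L.append((x[0],v));Rr.append((x[-1],v))
for u in range(210,420,5):
    y=np.flatnonzero(wood[:,u]); B.append((u,y[0]))
L,Rr,B=map(edge,(L,Rr,B))
fl=np.polyfit(L[:,1],L[:,0],1);fr=np.polyfit(Rr[:,1],Rr[:,0],1);fb=np.polyfit(B[:,0],B[:,1],1)
print('lid in tool: left',fl,'right',fr,'back',fb,'mid y',(np.polyval(fl,0)+np.polyval(fr,0))/2,'width',np.polyval(fr,0)-np.polyval(fl,0))
b=np.array([*np.array(r[0])/1000,0.]); d=b-s['tool_pos']; print('bin centre in tool yz',(Tt[:3,:3].T@d)[1:])
E
```

```text
(247, 6, 143, 149) [[247.0, 154.0], [247.0, 6.0], [389.0, 6.0], [389.0, 154.0]]
bin outer ((506.0636291503906, 115.7887191772461), (108.11470031738281, 108.70519256591797), 77.55937194824219)
lid in tool: left [-0.3364 -0.0721] right [-0.0005  0.057 ] back [-0.0002 -0.0586] mid y -0.007516455513123851 width 0.12907658057923446
bin centre in tool yz [ 0.0027 -0.1145]
```

The lid centre sits at about (y -0.001, z 0) in the tool frame, judging by the clean right and back edges. The left edge was contaminated by the floor. The bin centre is at (0.0027,-0.1145), and the yaws match to under 0.1°. I'll shift over the bin and come down to just above the rim.

>>> jog_arm:
  rows:
    - [0,0.0005,-0.006,0,0,0,0]
    - [0,0.001,-0.02,0,0,0,0]
    - [0,0.002,-0.04,0,0,0,0]
    - [0,0.0025,-0.06,0,0,0,0]
    - [0,0.003,-0.08,0,0,0,0]
    - [0,0.0035,-0.098,0,0,0,0]
    - [0,0.0037,-0.11,0,0,0,0]
    - [0,0.0037,-0.1145,0,0,0,0]
    - [0,0.0037,-0.1145,0,0,0,0]
    - [0.008,0.0037,-0.1145,0,0,0,0]
    - [0.023,0.0037,-0.1145,0,0,0,0]
    - [0.042,0.0037,-0.1145,0,0,0,0]
    - [0.06,0.0037,-0.1145,0,0,0,0]
    - [0.076,0.0037,-0.1145,0,0,0,0]
    - [0.09,0.0037,-0.1145,0,0,0,0]
    - [0.1,0.0037,-0.1145,0,0,0,0]
    - [0.106,0.0037,-0.1145,0,0,0,0]
    - [0.108,0.0037,-0.1145,0,0,0,0]
    - [0.108,0.0037,-0.1145,0,0,0,0]

```text
time: 8.65
tool_pos: [0.5072, 0.1156, 0.1304]
tcp_rot: [1.368, 1.098, -1.367]
wrist_force: [-0.5, -0.4, -3.3]
width: 0.151
```

```bash
python3 - <<'E'
from h import *
s=monitor.read_state(); T=Tw(s)
print(s['time'],s['q'],s['tool_pos'],s['wrist_force'],s['torque'])
d=np.array([.5061,.1158,0])-s['tool_pos']; print('bin in tool',T[:3,:3].T@d, T[:3,:3])
im=imaging.read_camera('wrist'); a=imaging.read_camera('scene'); t=imaging.read_camera('top')
cv2.imwrite('pics/w3.png',im);cv2.imwrite('pics/t3.png',t)
cv2.imwrite('pics/c3.png',np.hstack([cv2.resize(a[185:260,240:340],(400,300),interpolation=2),cv2.resize(im,(400,300))]))
E
```

```text
8.65 [ 0.1763  0.0583  2.0372 -0.0002  1.0448  0.394 ] [0.5072 0.1156 0.1304] [-0.4992 -0.4062 -3.3434] [ 0.0403 -0.0327  0.0228]
bin in tool [ 0.1303 -0.0013  0.0001] [[ 0.0012  0.9764 -0.2158]
 [ 0.     -0.2158 -0.9764]
 [-1.      0.0012 -0.0003]]
```

View pics/c3.png

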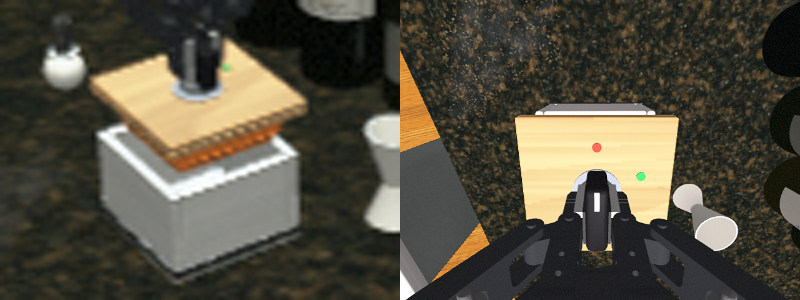

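The inner lid's foot hangs just over the mouth and looks square. I'll lower it slowly and check the forces partway.

>>> jog_arm:
  rows:
    - [0.003,0,0,0,0,0,0]
    - [0.006,0,0,0,0,0,0]
    - [0.009,0,0,0,0,0,0]
    - [0.012,0,0,0,0,0,0]
    - [0.015,0,0,0,0,0,0]
    - [0.018,0,0,0,0,0,0]
    - [0.018,0,0,0,0,0,0]

```text
time: 9.5
tool_pos: [0.5072, 0.1156, 0.1124]
tcp_rot: [1.368, 1.098, -1.366]
wrist_force: [-0.2, 0.1, -2.8]
width: 0.151
```

>>> jog_arm:
  rows:
    - [0.002,0,0,0,0,0,0]
    - [0.004,0,0,0,0,0,0]
    - [0.006,0,0,0,0,0,0]
    - [0.008,0,0,0,0,0,0]
    - [0.01,0,0,0,0,0,0]
    - [0.0115,0,0,0,0,0,0]
    - [0.0125,0,0,0,0,0,0]
    - [0.0135,0,0,0,0,0,0]
    - [0.014,0,0,0,0,0,0]

```text
time: 10.4
tool_pos: [0.5075, 0.1157, 0.0986]
tcp_rot: [1.369, 1.097, -1.366]
wrist_force: [0.3, -0.2, -2.5]
width: 0.154
```

>>> jog_arm:
  rows:
    - [0.001,0,0,0,0,0,0]
    - [0.002,0,0,0,0,0,0]
    - [0.002,0,0,0,0,0,0]

```text
time: 10.7
tool_pos: [0.5078, 0.1157, 0.0979]
tcp_rot: [1.369, 1.097, -1.366]
wrist_force: [-3.4, -0.7, 5.3]
width: 0.156
```

Contact shows at TCP z = 0.0979 with 5 N upward. The predicted seated height was 0.098, so the lid looks seated. I'll check by eye before turning.

```bash
python3 - <<'E'
from h import *
s=monitor.read_state(); im=imaging.read_camera('wrist'); a=imaging.read_camera('scene')
cv2.imwrite('pics/w4.png',im)
cv2.imwrite('pics/c4.png',np.hstack([cv2.resize(a[195:260,250:330],(400,325),interpolation=2),cv2.resize(im,(400,325))]))
print(s['wrist_force'],s['torque'],s['q'])
E
```

```text
[-3.4144 -0.7487  5.2564] [-0.0664  0.4931 -0.0008] [ 0.1764  0.0969  2.0632 -0.0003  0.9792  0.394 ]
```

View pics/c4.png

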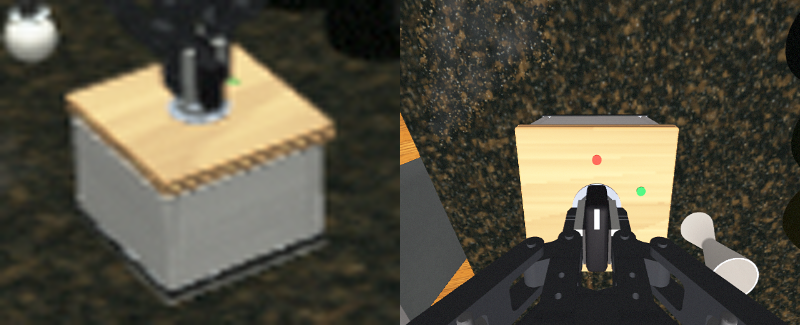

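The outer lid sits flat on the bin with no orange showing and no gap. Next I'll turn the knob 1.2 rad clockwise, which is positive about the tool's downward x axis.

>>> jog_arm:
  rows:
    - [0,0,0,0.03,0,0,0]
    - [0,0,0,0.09,0,0,0]
    - [0,0,0,0.17,0,0,0]
    - [0,0,0,0.26,0,0,0]
    - [0,0,0,0.35,0,0,0]
    - [0,0,0,0.44,0,0,0]
    - [0,0,0,0.53,0,0,0]
    - [0,0,0,0.62,0,0,0]
    - [0,0,0,0.71,0,0,0]
    - [0,0,0,0.8,0,0,0]
    - [0,0,0,0.89,0,0,0]
    - [0,0,0,0.98,0,0,0]
    - [0,0,0,1.07,0,0,0]
    - [0,0,0,1.14,0,0,0]
    - [0,0,0,1.19,0,0,0]
    - [0,0,0,1.21,0,0,0]
    - [0,0,0,1.21,0,0,0]
    - [0,0,0,1.21,0,0,0]

```text
time: 12.6
tool_pos: [0.508, 0.1157, 0.0979]
tcp_rot: [2.15, 0.155, -2.144]
wrist_force: [-0.3, -1.4, -0.2]
width: 0.155
```

```bash
python3 - <<'E'
from h import *
s=monitor.read_state(); im=imaging.read_camera('wrist'); a=imaging.read_camera('scene')
cv2.imwrite('pics/c5.png',np.hstack([cv2.resize(a[195:260,250:330],(400,325),interpolation=2),cv2.resize(im,(400,325))]))
M=Tw(s)[:3,:3];print(s['time'],s['tool_pos'],s['wrist_force'],s['torque'],s['width']);print(M,np.degrees(np.arctan2(M[1,1],M[0,1])))
p=imaging.camera_params('wrist'); T=Tw(s)@p['T_tool_cam']; hsv=cv2.cvtColor(im,cv2.COLOR_BGR2HSV)
for n,(l,h) in dict(red=(0,5),green=(45,80)).items():
    m=((hsv[...,2]>100)&(hsv[...,1]>120)&(hsv[...,0]>=l)&(hsv[...,0]<=h)).astype(np.uint8)*255
    c=big(m); u=c.reshape(-1,2).mean(0); X=cast(p,u,T,.089)[0]; d=X-s['tool_pos']; print(n,u,cv2.contourArea(c),X,'dot angle in tool (deg from -z)',M.T@d)
E
```

```text
12.6 [0.508  0.1157 0.0979] [-0.2564 -1.3936 -0.2123] [-0.1983 -0.0011 -0.0367] 0.15543009543411032
[[ 0.0027  0.1434 -0.9897]
 [ 0.0001 -0.9897 -0.1434]
 [-1.      0.0003 -0.0027]] -81.75468902718129
red [244.7027 279.6216] 137.5 [0.5164 0.1512 0.089 ] dot angle in tool (deg from -z) [ 0.009  -0.034  -0.0134]
green [317.8158 235.6579] 143.0 [0.5429 0.1201 0.089 ] dot angle in tool (deg from -z) [ 0.009   0.0006 -0.0352]
```

View pics/c5.png

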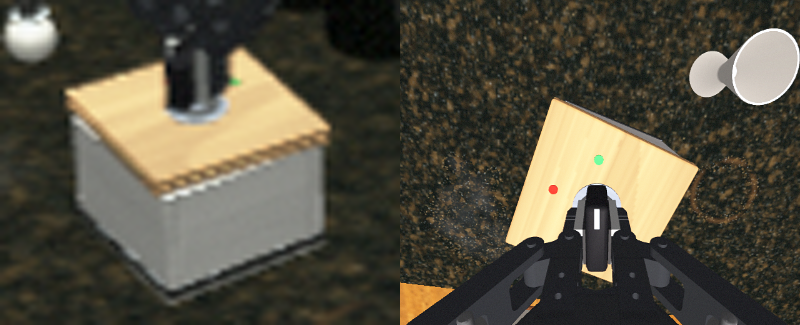

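The green dot now lies straight ahead of the bar's white mark, 1° off, so the knob is at about 1.2 rad. The lid hasn't moved on the bin. I'll lift slowly at first, then look.

>>> jog_arm:
  rows:
    - [-0.001,0,0,0,0,0,0]
    - [-0.002,0,0,0,0,0,0]
    - [-0.004,0,0,0,0,0,0]
    - [-0.006,0,0,0,0,0,0]
    - [-0.008,0,0,0,0,0,0]
    - [-0.01,0,0,0,0,0,0]
    - [-0.012,0,0,0,0,0,0]
    - [-0.014,0,0,0,0,0,0]
    - [-0.014,0,0,0,0,0,0]

```text
time: 13.6
tool_pos: [0.5082, 0.1157, 0.1124]
tcp_rot: [2.151, 0.155, -2.143]
wrist_force: [-0.0, 0.2, -2.5]
width: 0.154
```

```bash
python3 - <<'E'
from h import *
s=monitor.read_state(); im=imaging.read_camera('wrist'); a=imaging.read_camera('scene')
cv2.imwrite('pics/c6.png',np.hstack([cv2.resize(a[185:260,250:340],(400,333),interpolation=2),cv2.resize(im,(400,333))]))
print(s['time'],s['tool_pos'],s['wrist_force'],s['torque'],s['width'])
E
```

```text
13.6 [0.5082 0.1157 0.1124] [-0.0462  0.1738 -2.4959] [ 0.0332  0.0221 -0.0103] 0.15411537292046854
```

View pics/c6.png

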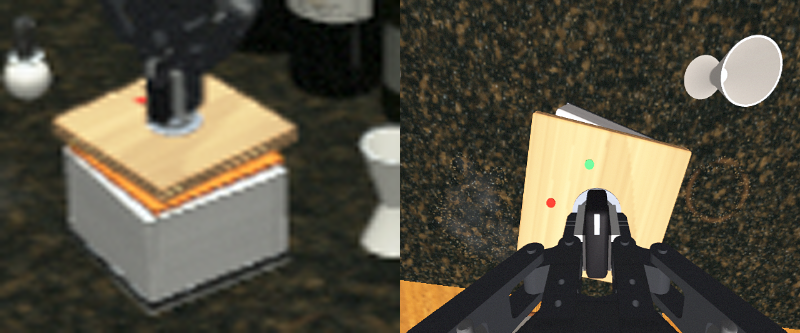

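The orange inner lid stays flat on the rim while the outer lid comes off alone. The free outer lid has swung a few degrees about the knob, towards the 1.35 stop, which is within the allowed range. I'll keep lifting straight up.

>>> jog_arm:
  rows:
    - [-0.003,0,0,0,0,0,0]
    - [-0.007,0,0,0,0,0,0]
    - [-0.013,0,0,0,0,0,0]
    - [-0.021,0,0,0,0,0,0]
    - [-0.03,0,0,0,0,0,0]
    - [-0.04,0,0,0,0,0,0]
    - [-0.05,0,0,0,0,0,0]
    - [-0.06,0,0,0,0,0,0]
    - [-0.07,0,0,0,0,0,0]
    - [-0.079,0,0,0,0,0,0]
    - [-0.087,0,0,0,0,0,0]
    - [-0.093,0,0,0,0,0,0]
    - [-0.097,0,0,0,0,0,0]
    - [-0.1,0,0,0,0,0,0]
    - [-0.1,0,0,0,0,0,0]
    - [-0.1,0,0,0,0,0,0]
    - [-0.1,0,0,0,0,0,0]
    - [-0.1,0,0,0,0,0,0]
    - [-0.1,0,0,0,0,0,0]

```text
time: 15.6
tool_pos: [0.5075, 0.1157, 0.2117]
tcp_rot: [2.149, 0.154, -2.144]
wrist_force: [0.6, 0.6, -1.1]
width: 0.151
```

```bash
python3 - <<'E'
from h import *
s=monitor.read_state(); im=imaging.read_camera('wrist'); a=imaging.read_camera('scene')
cv2.imwrite('pics/c7.png',np.hstack([cv2.resize(a[165:260,230:350],(400,317),interpolation=2),cv2.resize(im,(400,317))]))
print(s['time'],s['tool_pos'],s['wrist_force'],s['torque'],s['width'],np.abs(s['joint_vel']).max()); M=Tw(s)[:3,:3]; print(M[:,0])
p=imaging.camera_params('scene');hsv=cv2.cvtColor(a,cv2.COLOR_BGR2HSV)
m=((hsv[...,0]<16)&(hsv[...,1]>140)&(hsv[...,2]>120)).astype(np.uint8)*255; z=np.zeros_like(m); z[190:260,250:330]=m[190:260,250:330]
r=rect(big(z,7),p,p['T'],.081); print('inner flange',r)
p=imaging.camera_params('wrist'); T=Tw(s)@p['T_tool_cam']; hsv=cv2.cvtColor(im,cv2.COLOR_BGR2HSV)
for n,(l,h) in dict(red=(0,5),green=(45,80)).items():
    m=((hsv[...,2]>100)&(hsv[...,1]>120)&(hsv[...,0]>=l)&(hsv[...,0]<=h)).astype(np.uint8)*255
    u=big(m).reshape(-1,2).mean(0); X=cast(p,u,T,s['tool_pos'][2]-.009)[0]; d=M.T@(X-s['tool_pos']); print(n,d,np.degrees(np.arctan2(-d[1],-d[2])))
E
```

```text
15.6 [0.5075 0.1157 0.2117] [ 0.6442  0.5784 -1.1333] [ 0.0287  0.0082 -0.0671] 0.15148149128873173 0.002708331581392412
[ 0.0023  0.0001 -1.    ]
inner flange ((505.1579284667969, 116.19534301757812), (109.3520278930664, 108.09356689453125), 81.12432861328125)
red [ 0.009  -0.0361 -0.0068] 79.29344644648738
green [ 0.0091 -0.0063 -0.0347] 10.358362673192758
```

View pics/c7.png

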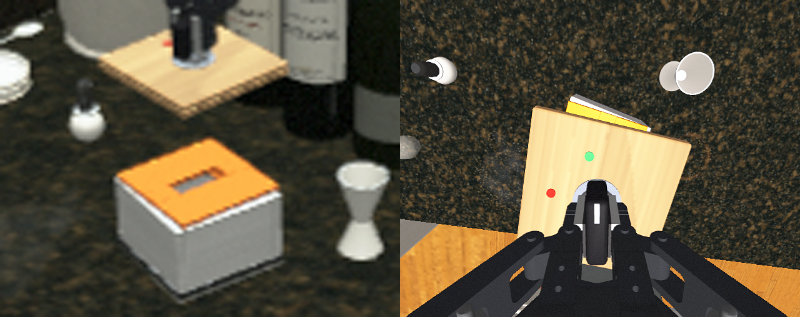

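The inner lid lies flat in the bin with its slot visible, centred at (0.505,0.116) against the bin's (0.506,0.116). The outer lid hangs level and still, about 11 cm above its nested position. I'll hand in the job.

```bash
python3 -c "
from workcell import finish_job
print(finish_job())"
```

```text
the job is handed in; nothing more can be done
None
```

The bin is ready and the job is handed in: the orange inner lid is seated in the bin, and the arm is holding the outer lid above it by its knob. The whole thing took about 15.7 s.

- **Placing:** I gripped the knob, lifted both lids together and turned them +64°. I then lowered them into the bin until they made contact at the expected seated height, with about 5 N of push.
- **Unlocking:** Only then did I turn the knob 1.21 rad clockwise. The white mark lined up with the green dot to within about 1°.
- **Lifting:** I raised the outer lid straight up by about 11 cm. It is level and still: tool tilt is about 0.1° and joint speeds are close to 0.
- **Inner lid:** The last picture shows it flat on the rim, centred within about 1 mm of the bin. The other objects visible in my last views were undisturbed; I did not recheck the far side of the worktop.

**Checks that disagreed:**
- **Knob angle:** Once free, the outer lid swung about 10° round the held knob. My last measurement put the knob at 79° (1.38 rad), slightly past its 1.35 stop. I take this as measurement error, with the knob resting on the stop at the edge of the allowed 1.05 to 1.35.
- **Inner lid yaw:** The rough measurement from the scene camera was about 3.5° off the bin's. The flange outline came out too large in that view, so I put it down to the coarse picture.

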